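# Load the sample changer and index it to the reader

## Task

Take the small white dropper bottle with the black cap that stands among the white-capped bottle and the little vials (not the one back by the paper roll), and stand it upright in the empty cup at the yellow loading mark of the sample changer, then turn the carousel one click clockwise, seen from above, so that the bottle comes to rest in front of the blue reader. Do not turn it the other way or past that click.

Things in the scene. Friction and masses are not known exactly. Their poses are not given: they have to be found in the camera images.
- dropper_centre (a point): Loose dropper bottle on the worktop: white with a label, black cap, 34 mm across (straight up to 50 mm), 74 tall, cap 27 wide from 60 up; 30 g. Point: on its axis, 37 mm over its foot; z up. Within 25 cm: a bigger white-capped bottle, a brown vial with black cap, a red-capped vial. Gripped 8 to 11 mm above this point, the fingertips stay above the cup's rim when it is set down.
- pocket (a point): Empty grey cup which at the start is at the loading mark (yellow triangle on a white tab, robot's side); turns with the carousel. Point: centre of its inner floor, 42 mm above the worktop; a seated bottle's centre is 37 mm higher. 48 mm wide inside, 54 at the rim, 60 outside; rim 22 mm above the floor. x axis: level, to the carousel's axis. Both neighbours are empty; two others hold such bottles.
- knob (a point): Black bar knob on the carousel's axis: 46 mm long, 16 wide, 26 tall. Point: middle of the bar, 145 mm above the worktop; x along the bar, z up. Pinch it across (closing along y) and turn it smoothly. The carousel is a disc 238 mm across, six cups 85 mm from its axis; bottles in them reach 116 mm above the worktop. The blue reader, 88 mm tall, stands one cup clockwise of the loading mark.
- wheel (a joint): Turn of the carousel in rad: 0 at the start, growing CLOCKWISE seen from above (about -z). It clicks into a stop every 1.047 rad (60 degrees); the reader is at 1.047. It turns against a damper (about 0.25 N m per rad/s) and up to 0.1 N m of click; let go within 25 degrees of a stop, it creeps into it by itself in 1 to 3 s.
Things that resemble listed ones, but are neither listed nor needed, are in the scene too. What is shaped like the part that bears dropper_centre but green, purple or turquoise is not meant.

How it is judged (in metres and radians):
On the way:
1. the dropper bottle stands upright on the floor of the cup while the carousel is still at the loading stop (within 15 degrees) (horizontal distance between dropper_centre and pocket below 0.014 m and z of dropper_centre in the frame of pocket between 0.031 and 0.043 m and angle between dropper_centre's own z axis and vertical below 0.25 rad and value of joint wheel between -0.26 and 0.26 rad), for 0.2 s.
At the end, for the whole second after the job is handed in: The carousel rests one click (60 degrees, within 10) clockwise of its start, and the dropper bottle stands in the same cup: within 14 mm of the cup's centre, on its floor within 6 mm, upright within 14 degrees (value of joint wheel between 0.87 and 1.22 rad and velocity of joint wheel between -0.2 and 0.2 rad/s and horizontal distance between dropper_centre and pocket below 0.014 m and z of dropper_centre in the frame of pocket between 0.031 and 0.043 m and angle between dropper_centre's own z axis and vertical below 0.25 rad); the robot touches nothing.
It fails at once if the carousel is turned half a click or more the wrong way (anticlockwise) (value of joint wheel below -0.52 rad).
It fails at once if the carousel is turned half a click or more past the reader (value of joint wheel above 1.57 rad).
It also fails if it takes over 48 s, if anything falls off the work surface, if the arm or the gripper's body presses on something with over 40 N, if the wrist force passes 120 N, or if a joint passes its speed limit or range.

## Robot

A 6-joint arm with a two-finger parallel gripper is mounted at the origin on a cart in front of the work surface, level with it; the furniture and walls round the work are solid. World frame = base frame: x ahead of the robot, y to its left, z up, the work surface at z = 0. Lengths are in mm, angles in rad, forces in N, time in s.
With the tool pointing down it reaches from about 200 to 875 mm from the base axis. Payload 3.4 kg.
Tool frame: the origin (TCP) lies between the finger pads; the fingertips stand 22 mm ahead of it and the grasp point (between the pads) lies 3 mm ahead of it; z points along the fingers, y is the direction in which the jaws open and shut (so a half turn about z gives the same grasp; the last joint's range is limited). The gripper opens to 94 mm and grips with 3 to 60 N. Pads are 16 mm wide; open, the fingers measure 119 mm over their backs; the gripper's body (75 mm by 177 mm) begins 78 mm behind the grasp point.
Start: joints at [1.044, 0.276, 1.505, -0, 1.361, -0.121], TCP at [227.003, 528.33, 227.493] pointing down, gripper open.
Joint ranges: [-2.89, 2.89], [-0.75, 2.08], [0.22, 2.7], [-1.18, 4.32], [0.11, 2.71], [-2.7, 2.7]. Speed limits (rad/s): [2.57, 2.57, 3.14, 3.14, 3.14, 3.14].

## Interface

Orientations are given as [roll, pitch, yaw] about the fixed x, y, z axes, in that order (R = Rz(yaw) Ry(pitch) Rx(roll)).
In Python, from cell import * gives the robot as it stands. Calls block until the motion is done:
- movep(position, orientation): joint-space move of the TCP to a pose.
- movel(position, rotation=None, rate=150): straight line of the TCP; rotation=None keeps the orientation; rate is the mean speed in mm/s.
- movej(angles): joint-space move.
- grip(opening): opening from 0.0 (shut) to 1.0 (fully open); the grip force is fixed at half the most; returns when the fingers have stopped.
- hold(seconds).
- ik(position, orientation): joint angles nearest the present ones, or None.
- state(): the state.
- get_image(name): name is "scene" or "top"; returns (picture, depth): 480x640x3 uint8, blue, green, red; 480x640 float32, mm along the optical axis (not along the pixel's ray), 0 where there is no reading.
- camera_model(name): a dict with "fx", "fy", "cx", "cy" (pixels), "dist_coeffs" ([k1, k2, p1, p2, k3] as OpenCV has them; the pictures are not rectified), "position" and "orientation" of the camera in the world. Camera axes: x right, y down, z forward; pixel columns grow to the right and rows downward; lengths in mm; the calibration is good to about 2 mm. A picture is of the moment at which its call begins. camera_model takes no time and is no camera call.
A pose or a line that the arm cannot do raises MotionError and nothing moves.
- sign_off(): hands the job in, once; it reports no verdict.
The state is a dict: "clock": time; "joints": joint angles; "joint_vel": joint speeds; "effort": joint torques, N m; "tcp_pos": TCP position; "ee_rot": TCP orientation; "wrist_force": force on the tool from outside, world axes, zero at the start; "wrist_torque": the same for the moment, N m; "grip_width": opening from 0.0 (shut) to 1.0 (fully open).
Only numpy, scipy, OpenCV 4.12 (cv2) and the standard library are available. Lean on these libraries where they do the work, as an engineer would, in place of code of your own. Each camera call takes 0.05 s, during which the arm holds its last target. There are 200 camera calls.

## Working session

There is one attempt and no reset: what is moved stays moved. The work goes in short steps, each a Python script; the robot and the scene stay as the last script left them, time stands still between calls to the robot, and variables do not carry over. Pictures are saved under pics/ and viewed, about 8 in all and at most 12, crops included, and the job is handed in when it is done.

```bash
mkdir -p pics; cat > h.py <<'E'
import numpy as np, cv2
from scipy.spatial.transform import Rotation as Ro
from cell import *
def Rm(o):
    o=np.array(o,float)
    return o if o.shape==(3,3) else Ro.from_euler('xyz',o).as_matrix()
def ray(name,uv):
    m=camera_model(name);K=np.array([[m['fx'],0,m['cx']],[0,m['fy'],m['cy']],[0,0,1]])
    p=cv2.undistortPoints(np.array(uv,float).reshape(-1,1,2),K,np.array(m['dist_coeffs'])).reshape(-1,2)
    d=np.c_[p,np.ones(len(p))]@Rm(m['orientation']).T
    return np.array(m['position'],float),d   # d has unit depth
def onplane(name,uv,z):
    c,d=ray(name,uv); return c+d*((z-c[2])/d[:,2])[:,None]
def atdepth(name,uv,D):
    c,d=ray(name,uv); return c+d*np.array(D).reshape(-1,1)
E
python3 - <<'E'
from h import *
for n in("scene","top"):
    im,d=get_image(n);cv2.imwrite(f"pics/{n}0.png",im);np.save(f"pics/{n}0.npy",d);print(n,camera_model(n))
s=state();print(s)
E
```

```text
scene {'fx': 487.47509548678715, 'fy': 487.47509548678715, 'cx': 319.65678769639817, 'cy': 233.8440218096023, 'dist_coeffs': array([-0.0635673,  0.       ,  0.       ,  0.       ,  0.       ]), 'position': array([  43.20720347, -637.88737355,  711.46627592]), 'orientation': array([-2.31674916, -0.02033846, -0.73743584])}
top {'fx': 597.7517809378344, 'fy': 597.7517809378344, 'cx': 324.3782734832133, 'cy': 252.86622698245975, 'dist_coeffs': array([0.05155423, 0.        , 0.        , 0.        , 0.        ]), 'position': array([ 240.55328179, -165.99403351, 1267.29247685]), 'orientation': array([-2.91119779, -0.00489267, -1.49108864])}
{'clock': 0.1, 'joints': array([ 1.04400492e+00,  2.76495798e-01,  1.50596400e+00, -2.10916967e-05,
        1.36070012e+00, -1.21046171e-01]), 'joint_vel': array([-0.00099238, -0.00330142, -0.00296171,  0.00181403, -0.00373951,
       -0.00173961]), 'effort': array([ 9.21487881e-04, -4.05454087e+01, -2.37779689e+01,  7.00780679e-02,
        2.98978994e-02, -2.66470443e-05]), 'tcp_pos': array([226.75853202, 527.89966472, 226.72866976]), 'ee_rot': array([-3.14003437e+00, -1.68777535e-04,  2.73585170e+00]), 'wrist_force': array([ 0.17650021,  0.05082622, -0.08395645]), 'wrist_torque': array([ 0.0560362 ,  0.00840489, -0.01237847]), 'grip_width': 1.001565207644783}
```

View pics/scene0.png

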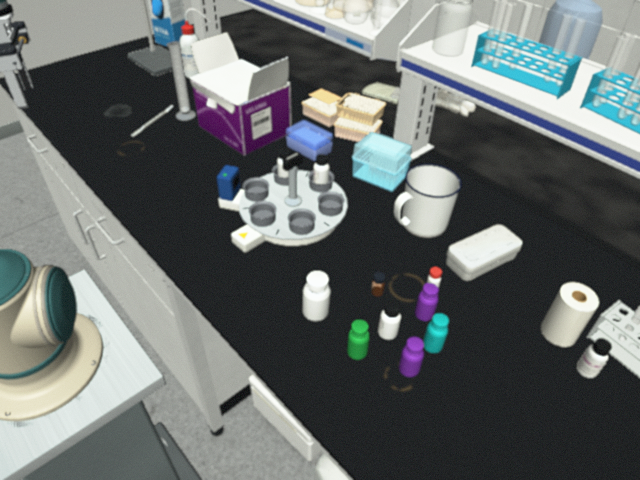

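View pics/top0.png

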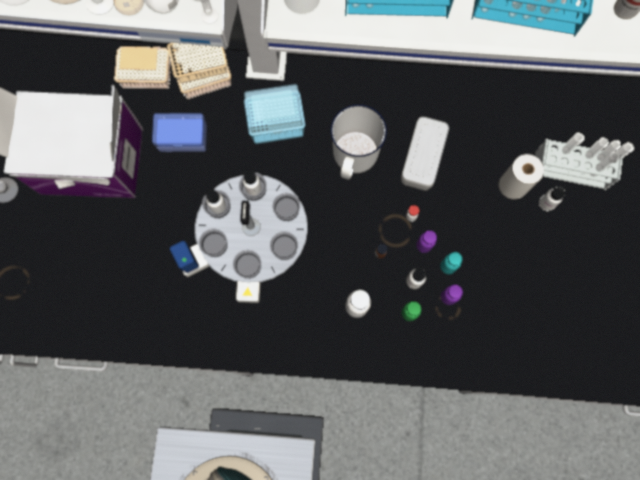

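Scene view: the target candidate is at (389,322) and in the top view at (417,279). Lookalikes (scene pixels):
- white-capped bottle (316,295)
- bottle by the roll (593,358)
- green (358,340), purple (428,300) and (411,357), turquoise (435,333)
- two in the carousel (283,170) and (320,172)

The empty loading cup is at (247,264) in the top view, by the yellow triangle (248,292). The reader is at (183,255), and the knob is at about (245,212). I choose (389,322) and will check it in a crop.

```bash
python3 - <<'E'
from h import *
s=cv2.imread("pics/scene0.png");t=cv2.imread("pics/top0.png")
a=cv2.resize(s[285:365,340:440],(400,300),interpolation=cv2.INTER_CUBIC)[:300]
b=cv2.resize(t[250:310,380:460],(400,300),interpolation=cv2.INTER_CUBIC)
c=cv2.resize(t[165:305,170:320],(400,300*1),interpolation=cv2.INTER_CUBIC)
e=cv2.resize(s[140:255,210:360],(400,300),interpolation=cv2.INTER_CUBIC)
cv2.imwrite("pics/crop1.png",np.vstack([np.hstack([a,b]),np.hstack([e,c])]))
D={n:np.load(f"pics/{n}0.npy") for n in("scene","top")}
def P(n,u,v): return np.round(atdepth(n,[(u,v)],[D[n][v,u]])[0],0)
for n,L in(("scene",[(389,322),(389,310),(293,178),(260,215),(316,280)]),("top",[(417,274),(417,279),(417,284),(247,264),(245,212),(250,248),(248,292),(358,300)])):
    for u,v in L: print(n,u,v,P(n,u,v))
E
```

```text
scene 389 322 [ 476. -355.   49.]
scene 389 310 [ 480. -348.   72.]
scene 293 178 [567.   3. 105.]
scene 260 215 [488.  19.  38.]
scene 316 280 [ 423. -229.   89.]
top 417 274 [ 491. -341.   73.]
top 417 279 [ 480. -341.   77.]
top 417 284 [ 476. -346.   47.]
top 247 264 [491.  10.  42.]
top 245 212 [570.  10. 153.]
top 250 248 [524.   7.  46.]
top 248 292 [433.   3.  31.]
top 358 300 [ 426. -224.   88.]
```

View pics/crop1.png

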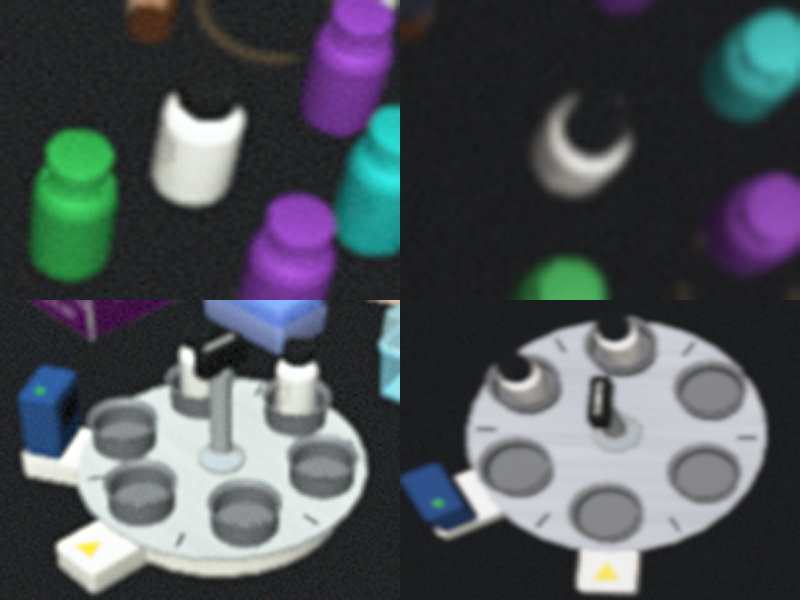

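The crop confirms it: white body, black cap. Now the measurements.

```bash
cat >> h.py <<'E'
def cloud(n,im=None,d=None):
    if im is None: im,d=get_image(n)
    v,u=np.mgrid[0:480,0:640];ok=d>0
    uv=np.c_[u[ok],v[ok]]
    return uv,atdepth(n,uv,d[ok]),im[ok]
def near(p,c,r): return np.hypot(p[:,0]-c[0],p[:,1]-c[1])<r
def circ(q):
    A=np.c_[2*q[:,:2],np.ones(len(q))];s=np.linalg.lstsq(A,(q[:,:2]**2).sum(1),rcond=None)[0]
    return s[:2],np.sqrt(s[2]+s[:2]@s[:2])
E
python3 - <<'E'
from h import *
for n in("top","scene"):
    im=cv2.imread(f"pics/{n}0.png");d=np.load(f"pics/{n}0.npy")
    uv,p,c=cloud(n,im,d);f=c.max(1)
    m=near(p,(480,-345),28)&(p[:,2]>67)&(p[:,2]<85); q=p[m]
    print(n,"cap",len(q),q.mean(0).round(1),"mid-extent",((q.max(0)+q.min(0))/2).round(1),np.ptp(q,axis=0).round())
    m=near(p,(480,-345),28)&(p[:,2]>8)&(p[:,2]<50)&(f>90);print(" body circ",m.sum(),[np.round(x,1) for x in circ(p[m])])
    # knob
    m=near(p,(575,8),40)&(p[:,2]>150)&(p[:,2]<168);q=p[m];r=cv2.minAreaRect(q[:,:2].astype(np.float32));print(" knob",len(q),q.mean(0).round(1),r)
    # cup floor
    for rr in(40,):
        m=near(p,(491,8),rr)&(abs(p[:,2]-42)<4)&(near(p,(491,8),27));q=p[m];print(" floor",len(q),q.mean(0).round(1),((q.max(0)+q.min(0))/2).round(1),np.ptp(q,axis=0).round())
        m=near(p,(491,8),38)&(p[:,2]>59)&(p[:,2]<68);q=p[m];print(" rim",len(q),q.mean(0).round(1),[np.round(x,1) for x in circ(q)])
    # disc outline by colour, z of disc
    m=near(p,(575,8),125)&(p[:,2]<60)&(p[:,2]>25);print(" disc z hist",np.histogram(p[m,2],np.arange(25,62,3)))
# colour neighbours
im=cv2.imread("pics/top0.png");d=np.load("pics/top0.npy");uv,p,c=cloud("top",im,d)
m=near(p,(480,-345),150)&(p[:,2]>15)
k=np.zeros((480,640),np.uint8);k[uv[m,1],uv[m,0]]=1
nn,l=cv2.connectedComponents(k)
L=l[uv[:,1],uv[:,0]]
for i in range(1,nn):
    q=p[L==i]
    if len(q)>15: print(len(q),((q.max(0)+q.min(0))/2).round(),np.ptp(q,axis=0).round(),q[:,2].max().round())
E
```

```text
top cap 134 [ 492.  -344.7   74.6] mid-extent [ 492.1 -344.5   74.4] [25. 25. 14.]
 body circ 72 [array([ 491.2, -344.6]), np.float64(15.8)]
 knob 187 [571.3  10.4 156.4] ((572.03955078125, 10.62509536743164), (45.40504837036133, 16.34041404724121), 2.5427825450897217)
 floor 327 [490.2   9.   42.2] [490.1   6.5  42. ] [44. 51.  8.]
 rim 196 [488.8   9.2  63.3] [array([487.9,   7.6]), np.float64(26.7)]
 disc z hist (array([  36,   12,   66,  799, 2468, 2457,  932,  281,  140,  113,  119,
        129]), array([25, 28, 31, 34, 37, 40, 43, 46, 49, 52, 55, 58, 61]))
scene cap 180 [ 488.9 -347.3   72.4] mid-extent [ 490.1 -346.7   71.3] [27. 25.  8.]
 body circ 319 [array([ 489.6, -346.4]), np.float64(16.4)]
 knob 120 [567.5   7.9 154.2] ((570.5010986328125, 8.738720893859863), (46.57216262817383, 17.76095199584961), 0.2634533941745758)
 floor 170 [493.9  14.4  41.4] [494.6   7.5  42. ] [42. 52.  8.]
 rim 143 [487.8  11.7  62.1] [array([485.2,   6.7]), np.float64(27.2)]
 disc z hist (array([  21,    1,   60,  782, 2028,  640,  313,  309,  262,  272,  301,
        208]), array([25, 28, 31, 34, 37, 40, 43, 46, 49, 52, 55, 58, 61]))
41 [ 627. -332.   33.] [ 5. 16. 35.] 51.0
289 [ 571. -362.   48.] [32. 34. 65.] 80.0
117 [ 545. -269.   35.] [21. 21. 39.] 54.0
304 [ 529. -415.   48.] [33. 34. 65.] 80.0
281 [ 490. -345.   48.] [32. 34. 67.] 82.0
292 [ 462. -418.   48.] [35. 33. 65.] 80.0
454 [ 428. -227.   57.] [47. 47. 82.] 98.0
267 [ 422. -337.   48.] [34. 33. 64.] 80.0
```

Both views agree within 3 mm, and the heights and sizes match those given. Bottle (490.5,-345.5), knob (571,10), cup (486.7,7.5). The jaw along y clears the neighbours.

```bash
python3 - <<'E'
from h import *
pi=np.pi
for y in(0.0,pi):
    for P,yy in(((490.5,-345.5,160),0),((486.7,7.5,95),0),((571,10,150),0.03),((571,10,150),0.03-1.047)):
        q=ik(P,[pi,0,y+yy]); print(round(y,2),P,None if q is None else np.round(q,2))
E
```

```text
0.0 (490.5, -345.5, 160) [-0.73  0.36  1.56 -0.    1.23  0.84]
0.0 (486.7, 7.5, 95) [-0.13  0.26  1.89 -0.    0.99  1.44]
0.0 (571, 10, 150) [-0.1   0.32  1.64 -0.    1.18  1.44]
0.0 (571, 10, 150) [-0.1   0.32  1.64 -0.    1.18  2.48]
3.14 (490.5, -345.5, 160) [-0.73  0.36  1.56  0.    1.23 -2.3 ]
3.14 (486.7, 7.5, 95) [-0.13  0.26  1.89  0.    0.99 -1.7 ]
3.14 (571, 10, 150) [-0.1   0.32  1.64  0.    1.18 -1.71]
3.14 (571, 10, 150) [-0.1   0.32  1.64  0.    1.18 -0.66]
```

```bash
python3 - <<'E'
from h import *
o=[np.pi,0,np.pi]
movep([490.5,-345.5,225],o); grip(0.66)
movel([490.5,-345.5,110],rate=200)
movel([490.5,-345.5,50],rate=100)
s=state();print(s['clock'],s['tcp_pos'].round(1),s['ee_rot'].round(3),s['wrist_force'].round(1))
grip(0.0)
s=state();print(s['clock'],s['grip_width']*94,s['tcp_pos'].round(1),s['wrist_force'].round(1))
movel([490.5,-345.5,200],rate=150)
s=state();print(s['clock'],s['grip_width']*94,s['wrist_force'].round(1))
im,d=get_image("scene");cv2.imwrite("pics/lift.png",im[150:450,150:550])
E
```

```text
5.4417 [ 491.  -345.9   50.6] [-3.141e+00  1.000e-03 -3.142e+00] [ 0.1 -0.1  0.7]
6.0083 32.51552247755333 [ 490.6 -345.7   50.3] [-0.   0.1  1.1]
7.1583 32.83236003800514 [-0.  -1.1 -0.7]
```

View pics/lift.png

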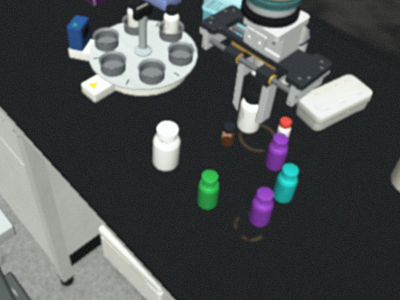

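The bottle hangs upright between the fingers at crop (248,115), and the neighbours are undisturbed. Next is placing it.

```bash
python3 - <<'E'
from h import *
X,Y=486.7,7.5
movel([X,Y,200],rate=200)
movel([X,Y,125],rate=150)
s=state();print(s['clock'],s['tcp_pos'].round(1),s['wrist_force'].round(1))
for z in(110,98,94,92.5):
    movel([X,Y,z],rate=50);s=state();print(z,s['tcp_pos'].round(1),s['wrist_force'].round(1))
    if s['wrist_force'][2]>5: break
hold(.2);grip(0.6);movel([X,Y,215],rate=150)
s=state();print(s['clock'],s['wrist_force'].round(1))
movel([X-130,Y-150,225],rate=250)
out=[]
for n in("scene","top"):
    im,d=get_image(n);cv2.imwrite(f"pics/{n}1.png",im);np.save(f"pics/{n}1.npy",d)
    uv,p,c=cloud(n,im,d)
    m=near(p,(X,Y),24)&(p[:,2]>108)&(p[:,2]<126);q=p[m]
    if len(q): print(n,"cap",len(q),((q.max(0)+q.min(0))/2).round(1),np.percentile(q[:,2],[50,90]).round(1))
    m=near(p,(571,10),40)&(p[:,2]>150)&(p[:,2]<168);print(" knob",cv2.minAreaRect(p[m][:,:2].astype(np.float32)))
    cr=im[165:305,170:320] if n=="top" else im[140:260,200:360]
    out.append(cv2.resize(cr,(400,300),interpolation=cv2.INTER_CUBIC))
cv2.imwrite("pics/placed.png",np.hstack(out));print(state()['clock'])
E
```

```text
9.775 [487.3   7.2 125.4] [-0.4  0.8 -0.1]
110 [486.5   7.6 109.8] [-0.6 -0.8 -0.6]
98 [486.3   7.5  97.6] [ 0.1 -0.5 -0.1]
94 [486.6   7.5  93.8] [-0.2 -0.2 -0.3]
92.5 [486.7   7.5  92.5] [ 0.1 -0.1 -0.1]
12.8583 [-0.7 -0.1 -0.5]
 knob ((577.4830932617188, 9.441600799560547), (28.861583709716797, 14.409967422485352), 0.3092299997806549)
top cap 145 [488.5   7.  115. ] [115.9 119.2]
 knob ((571.4073486328125, 10.810778617858887), (44.63894271850586, 16.401281356811523), 1.7515438795089722)
13.9
```

View pics/placed.png

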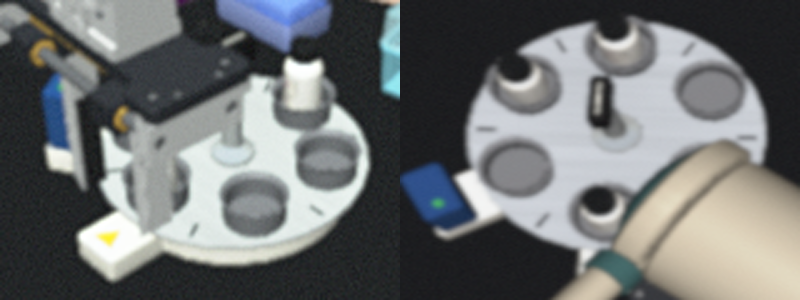

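Bottle seated: cap top at z≈116, within 2 mm of the cup centre, and the carousel hasn't moved. I'll go to the knob, timing a small rotation in the air first.

```bash
python3 - <<'E'
from h import *
pi=np.pi;y0=pi+0.03;X,Y=571,10
movel([X,Y,226],[pi,0,y0-0.1],rate=250);grip(0.4)
t=state()['clock'];movel([X,Y,225],[pi,0,y0],rate=1);s=state();print("rot dt",s['clock']-t,s['ee_rot'].round(3))
movel([X,Y,150],rate=120)
s=state();print(s['clock'],s['tcp_pos'].round(1),s['ee_rot'].round(3),s['wrist_force'].round(1))
grip(0.0);s=state();print(s['clock'],s['grip_width']*94,s['wrist_force'].round(1),s['wrist_torque'].round(2))
E
```

```text
rot dt 0.4833000000000016 [ 3.142 -0.    -3.112]
16.875 [571.5   9.9 150.6] [-3.141e+00  1.000e-03 -3.112e+00] [ 0.4 -0.  -0.5]
17.3667 15.839600802265268 [0.3 3.1 3.4] [0.66 0.03 0.02]
```

```bash
python3 - <<'E'
from h import *
pi=np.pi;y0=pi+0.03;X,Y=571,10
N=6
for i in range(1,N+1):
    t=state()['clock']
    movel([X,Y,150+(1.5 if i%2 else 0)],[pi,0,y0-1.06*i/N],rate=1.5)
    s=state();print(round(s['clock']-t,2),s['tcp_pos'].round(1),round(s['ee_rot'][2],3),round(s['grip_width']*94,1),s['wrist_force'].round(1),s['wrist_torque'].round(2))
im,d=get_image("top");cv2.imwrite("pics/turn.png",cv2.resize(im[150:310,160:340],(720,560)))
E
```

```text
0.65 [571.3  10.8 150.7] 2.995 16.1 [ 2.2  4.7 -4. ] [ 0.85 -0.53  0.06]
0.65 [571.4  10.8 150.7] 2.819 15.8 [0.5 4.7 2.7] [ 0.89 -0.16  0.05]
0.65 [571.4  10.8 150.7] 2.642 15.6 [ 3.2  4.5 -3.7] [ 0.88 -0.49  0.02]
0.65 [571.5  10.8 150.7] 2.465 15.8 [0.7 5.5 2.6] [ 0.88 -0.07 -0.08]
0.65 [571.5  10.8 150.7] 2.288 16.0 [ 1.6  4.  -4.3] [ 0.85 -0.52 -0.11]
0.65 [571.5  10.9 150.7] 2.112 15.9 [0.5 5.3 2.4] [ 0.9  -0.15  0.02]
```

View pics/turn.png

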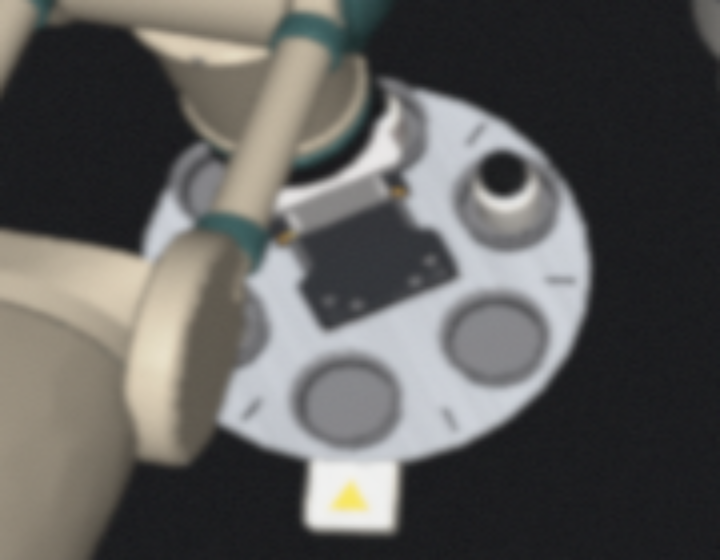

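The carousel turned with the knob: an empty cup is now at the mark, crop (348,400), and a filled cup has moved to (505,195), which is clockwise. Next: release, back off, and check.

```bash
python3 - <<'E'
from h import *
hold(.3);grip(0.4);movel([571,10,235],rate=100)
movej([-1.1]+list(state()['joints'][1:]))
hold(2.0)
out=[]
for n in("scene","top"):
    im,d=get_image(n);np.save(f"pics/{n}2.npy",d);cv2.imwrite(f"pics/{n}2.png",im)
    uv,p,c=cloud(n,im,d)
    m=near(p,(571,10),40)&(p[:,2]>150)&(p[:,2]<168);print(n," knob",cv2.minAreaRect(p[m][:,:2].astype(np.float32)))
    a=np.deg2rad(60-1.5); E=np.array([571-85*np.cos(a),10+85*np.sin(a)])
    m=near(p,E,26)&(p[:,2]>108)&(p[:,2]<126);q=p[m];print(" expected",E.round(1),"cap",len(q),((q.max(0)+q.min(0))/2).round(1),np.median(q[:,2]).round(1))
    m=near(p,E,38)&(p[:,2]>59)&(p[:,2]<68)&~near(p,E,21);print(" rim",[np.round(x,1) for x in circ(p[m])])
    cr=im[165:305,150:320] if n=="top" else im[140:260,200:360]
    out.append(cv2.resize(cr,(400,300),interpolation=cv2.INTER_CUBIC))
cv2.imwrite("pics/end.png",np.hstack(out));s=state();print(s['clock'],s['tcp_pos'].round(),s['wrist_force'].round(1))
E
```

```text
scene  knob ((570.1153564453125, 9.654796600341797), (19.8211612701416, 44.294273376464844), 37.73968505859375)
 expected [526.6  82.5] cap 87 [525.3  80.5 112.3] 113.6
 rim [array([526.2,  83.1]), np.float64(27.3)]
top  knob ((572.0924682617188, 10.61845588684082), (16.66565704345703, 45.102481842041016), 30.278339385986328)
 expected [526.6  82.5] cap 143 [528.6  82.3 115.6] 116.4
 rim [array([528.8,  83.4]), np.float64(26.8)]
27.2333 [ 319. -473.  234.] [ 0.7 -0.4 -0.4]
```

View pics/end.png

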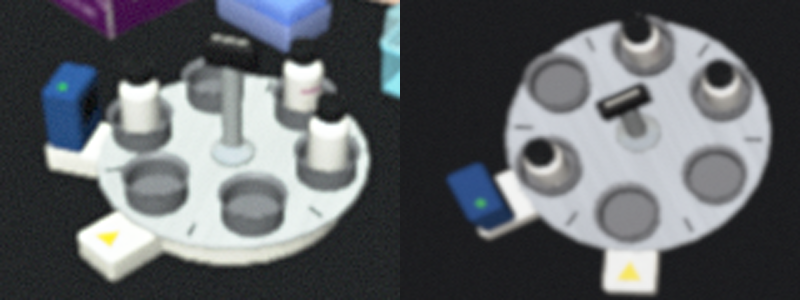

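The bottle stands upright in its cup in front of the blue reader, at (140,105) in the left crop and (540,160) in the right one. The knob long side reads -59.7° in the top view. The arm is clear of everything.

```bash
python3 -c "
from cell import *
print(sign_off(),state()['clock'])"
```

```text
the job is handed in; nothing more can be done
the job is handed in; nothing more can be done
```

The white dropper bottle with the black cap is standing in the cup that was at the yellow mark. The carousel has been turned one click clockwise, so the bottle is in front of the blue reader. I handed the job in at about 27 s of the 48 s allowed, and no verdict is reported.

- **Turn:** in the top view the knob bar lies at -59.7° after the turn, against +1.8° to +2.5° before, so about 62° clockwise. The arm's own turn was 60.7°.
- **Bottle:** seen from above, the cap is about 1 mm from the cup's centre and its top is at 116 mm, which is the height for a seated bottle.
- **Robot:** the arm is well clear, and the wrist force is below 1 N.
- **Disagreement:** the scene camera read the knob angle as -52°, and put the cap 2–3 mm lower and about 3 mm from the cup's centre. I trusted the top view, because the scene camera sees the knob at a slant. Its readings are still within the limits.

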